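# Refit the sprung roller in the tube mixer

## Task

Take the loose black roller out of its cradle and refit it between the two blue end cups of the empty front bay of the tube roller mixer: push its spring pin into one cup until the spring gives far enough, swing the other end down, and ease the roller back until it hangs level with both ends fully in their cups and is let go; either way round will do. Be gentle: go by feel, never ram the roller against the mixer or force the pin past its stop, do not press on the mixer with the gripper, and leave everything else on the bench where it is.

Things in the scene. Friction and masses are not known exactly. Their poses are not given: they have to be found in the camera images.
- roller: Loose roller: firm black rubber barrel 30 mm across, 108 mm long, 0.15 to 0.3 kg. Origin at the barrel's middle on its axis; x axis along the roller towards the spring pin. Overall 152 mm with the pin out, 138 mm with it hard in (14 mm travel). It starts level in the cradle, its middle free to grip from above.
- pin_end (a point): Centre of the barrel's end face (blue band) on the pin's side, 54 mm from the roller's middle. The brass spring pin, 10 mm across with a round nose, stands 32 mm out of it, its tip 86 mm from the roller's middle. It takes 3.6 N to start plus 0.6 N per mm: about 4.8 N once fitted (2 mm in), 9.6 N at 10 mm, 12 N at its stop at 14 mm; beyond that it is rigid.
- fixed_tip (a point): Outermost point of the round nose of the rigid steel stub (10 mm across, stands 12 mm out of the barrel's other end, which has a grey band), on the roller's axis, 66 mm from the roller's middle.
- mixer: White mixer base fixed to the bench, 180 (x) by 210 mm (y). Origin on the bench; z up. On it a frame carries grey end plates, two blue cups and a fitted roller (30 mm across, 80 mm from the empty bay towards +x). The frame is locked anywhere up to 7 mm along +-y of centre, differently each time; no pose tells where: feel for it. Frame deck 50 mm up.
- bay_left (a point): Mark fixed to the base, on the empty bay's axis (along mixer y, 95 mm up), 75 mm to +y of its middle: the floor of the left cup when the frame is central. Cup: blind round hole facing the other, 9 mm deep, 14 mm across inside, flaring to 21 mm over the outer 6 mm; rim 29 mm across outside. Cup floors are 150 mm apart, rims 132 mm.
- bay_right (a point): The same for the right cup, 75 mm to -y of the bay's middle. The cups stand on the end plates, whose inner faces are 156 mm apart; plates 12 mm thick, tops 109 mm above the bench.
- cradle: Low holder fixed to the bench, 130 mm (its x) by 75 mm, base plate 12 mm thick; two white V blocks at 45 mm either side of its middle (each 10 mm thick) carry the roller with its axis along the cradle's x, 42 mm above the bench. Origin under its middle.
- tip_box: Bystander: white box of pipette tips, 85 x 120 x 50 mm tall; origin at the centre of its underside. Not to be moved.
- media_bottle: Bystander: amber bottle with blue cap, 70 mm across, 150 mm tall; origin at the centre of its underside. Not to be moved.
- beaker: Bystander: clear open beaker, 70 mm across, 90 mm tall; origin at the centre of its underside. Not to be moved.
- stain_jar: Bystander: small amber jar, 36 mm across, 50 mm tall; origin at the centre of its underside. Not to be moved.
- screwdriver: Bystander: screwdriver lying on the bench; origin in the tool. Not to be moved.
- flow_cell: Bystander: grey flow cell block, 60 x 50 x 36 mm tall; origin at the centre of its underside. Not to be moved.
- timer: Bystander: white bench timer, 50 x 60 x 20 mm tall; origin at the centre of its underside. Not to be moved.
Things that resemble listed ones, but are neither listed nor needed, are in the scene too. Of the things like the roller, leave any that is pink or purple; of the rest the larger one is meant.

How it is judged:
By the outcome, as a careful person would: the job done as asked, in the order asked, and still so for the second after the job is handed in, with the robot touching nothing.
It also fails if it takes over 67 s, if anything falls off the work surface, if the arm or the gripper's body presses on something with over 40 N, if the wrist force passes 120 N, or if a joint passes its speed limit or range.

## Robot

A 6-joint arm with a two-finger parallel gripper is mounted at the origin on the work surface. World frame = base frame: x ahead of the robot, y to its left, z up, the work surface at z = 0. Lengths are in mm, angles in rad, forces in N, time in s.
With the tool pointing down it reaches from about 350 to 875 mm from the base axis. Payload 4.2 kg.
Tool frame: the origin (TCP) lies at the very end of the fingers, on their centre line; the grasp point (between the pads) lies 19 mm behind it; z points along the fingers, y is the line along which they close (so a half turn about z gives the same grasp; the last joint's range is limited). The gripper opens to 85 mm and grips with 20 to 120 N. Pads are 22 mm wide; open, the fingers measure 114 mm over their backs; the gripper's body (76 mm by 85 mm) begins 54 mm behind the grasp point. The pads swing forward as they close: fully open they stand 13 mm farther back than shut.
Start: joints at [-0.899, 0.385, 0.008, 0, -1.194, -0.259], TCP at [250.747, -572.473, 231.312] pointing down, gripper open.
Joint ranges: [-3.14, 3.14], [-1.21, 2.06], [-1.07, 1.41], [-3.16, 2.05], [-2.99, -0.16], [-3.1, 3.1]. Speed limits (rad/s): [2.79, 2.79, 3.14, 3.14, 3.14, 3.14].

## Interface

Orientations are given as a unit quaternion [x, y, z, w].
In Python, from bench import arm gives the robot as it stands.
- The arm moves only by the tool servo_tool, never from a script. Its argument "rows" is a list that holds one entry, the list of rows, each a list of 7 numbers: the finger opening in mm, from 0 to 85.4, then the shift along the tool's x, y, z in mm, then the turn, a rotation vector about the tool's x, y, z in rad. A call has 1 to 10 rows; each row is the pose to reach, as a shift and turn from the pose commanded when the call began, along the tool's axes at that moment; what a row does not reach only later rows make up. A row lasts 1/8 s, in which the tool goes at most 62.5 mm and 10.7 degrees, less where a joint would pass 70% of its speed; a pose out of reach is approached as far as the arm can. A call with a gripper value outside its range is refused whole. The fingers move at their own pace and stop on an object; the grip force is fixed at half the most. Time passes only in rows, so rows that repeat a pose let the fingers close. It gives the time, the measured TCP pose, the force, the opening and the grip force at its end, in the units of the state.
- arm.read_state(): the state, without advancing time (a new reading comes with each control period).
- arm.get_image(name): name is "scene" or "top" or "wrist"; returns the picture (384x512x3 uint8, red, green, blue); there is no depth.
- arm.camera_params(name): a dict with "intrinsics" (3x3 intrinsics, pixels), "R" (3x3) and "t" (3): a world point X has camera coordinates R X + t. Camera axes: x right, y down, z forward; pixel columns grow to the right and rows downward; lengths in mm; the calibration is good to about 2 mm. A picture is of the moment at which its call begins: read the wrist's pose just before it. camera_params takes no time and is no camera call; for the wrist camera it gives the pose at the moment of the call.
- arm.job_done(): hands the job in; it is judged then, once.
The state is a dict: "clock": time; "joints": joint angles; "joint_vel": joint speeds; "joint_efforts": joint torques, N m; "position": TCP position; "ee_rot": TCP orientation; "contact_force": force on the tool from outside, world axes, zero at the start; "wrist_torque": the same for the moment, N m; "gripper_width": finger opening in mm; "grasp_force": force on a finger pad.
Only numpy, scipy, OpenCV 4.12 (cv2) and the standard library are available. Lean on these libraries where they do the work, as an engineer would, in place of code of your own. Each camera call takes 0.05 s, during which the arm holds its last target. There are 200 camera calls.

## Working session

There is one attempt and no reset: what is moved stays moved. The work goes in short steps, Python scripts to look and compute and a tool call to move; the robot and the scene stay as the last step left them, time stands still between calls to the robot, and variables do not carry over. Pictures are saved under pics/ and viewed, at most 10 in all, crops included, and the job is handed in when it is done.

Besides the shell and the picture viewer there is one more tool, called after "Call:" by a JSON object that holds its "name" and its "arguments". servo_tool: Moves the arm, as the interface text tells. Its arguments: {"type":"object","properties":{"rows":{"type":"array"}},"required":["rows"]}

```bash
mkdir -p pics
cat > h.py <<'E'
import numpy as np, cv2
from bench import arm
from scipy.spatial.transform import Rotation as Rot
def snap(n,f):
    im=arm.get_image(n); cv2.imwrite('pics/'+f,im[:,:,::-1]); return im
def ray(n,uv,z,P=None):
    P=P or arm.camera_params(n); K=np.array(P['intrinsics']);R=np.array(P['R']);t=np.array(P['t'])
    c=-R.T@t; d=R.T@np.linalg.inv(K)@np.array([uv[0],uv[1],1.]); return c+d*(z-c[2])/d[2]
def proj(n,X,P=None):
    P=P or arm.camera_params(n); p=np.array(P['intrinsics'])@(np.array(P['R'])@np.array(X)+np.array(P['t'])); return p[:2]/p[2]
E
python3 - <<'E'
from h import *
a=snap('top','top.png');b=snap('scene','scene.png')
for n in ('top','scene'):
    P=arm.camera_params(n);print(n,-np.array(P['R']).T@np.array(P['t']),P['intrinsics'][0][0])
s=arm.read_state();print({k:np.round(s[k],3).tolist() for k in s})
E
```

```text
top [ 487.93886387  -15.86035696 1073.2906556 ] 356.21424060714185
scene [1453.19913268 -658.02525206  814.88831827] 468.6399612271379
{'clock': 0.1, 'joints': [-0.899, 0.385, 0.007, -0.0, -1.194, -0.259], 'joint_vel': [0.001, -0.001, 0.003, 0.001, 0.003, 0.0], 'joint_efforts': [-0.0, -39.332, 18.893, 4.198, -0.003, 0.0], 'position': [250.544, -572.026, 230.331], 'ee_rot': [-0.205, 0.979, 0.001, -0.0], 'contact_force': [-0.661, -0.666, -0.325], 'wrist_torque': [0.044, -0.003, 0.014], 'grasp_force': 0.0, 'gripper_width': 85.128}
```

View pics/top.png

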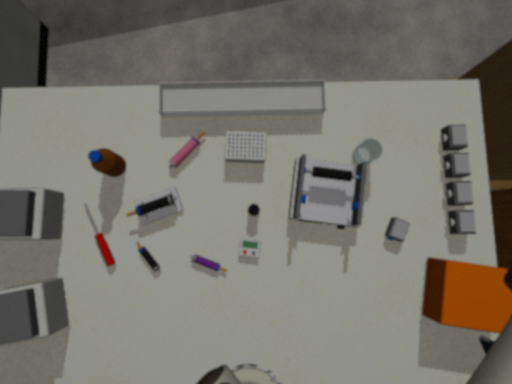

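View pics/scene.png

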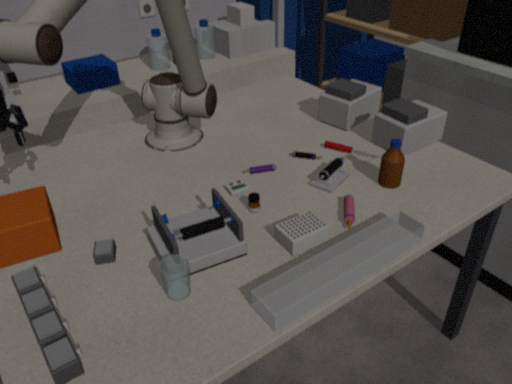

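Run:
```python
from h import *
a=cv2.imread('pics/top.png')
c1=cv2.resize(a[140:240,280:380],None,fx=5,fy=5,interpolation=cv2.INTER_CUBIC)
c2=cv2.resize(a[180:230,120:195],None,fx=4,fy=4,interpolation=cv2.INTER_CUBIC)
o=np.zeros((500,800,3),np.uint8);o[:,:500]=c1;o[:200,500:800]=c2
cv2.imwrite('pics/c.png',o)
hs=cv2.cvtColor(a,cv2.COLOR_BGR2HSV)
def comps(m,nm):
    n,l,s,c=cv2.connectedComponentsWithStats(m.astype(np.uint8))
    for i in range(1,n):
        if s[i,4]>5: print(nm,c[i].round(1),s[i])
m=(hs[...,0]>100)&(hs[...,0]<130)&(hs[...,1]>130)&(hs[...,2]>60); comps(m,'blue')
m=(hs[...,2]<55); m[:,:60]=0;m[:80]=0;m[270:]=0;comps(m,'dark')
m=(hs[...,0]>8)&(hs[...,0]<28)&(hs[...,1]>130)&(hs[...,2]>90);m[:,420:]=0;comps(m,'brass')
```

```text
blue [ 94.6 155.8] [ 89 151  12  11 100]
blue [302.9 198.4] [302 196   3   6  17]
blue [355.1 204.8] [353 201   5   8  37]
blue [138.  210.3] [137 207   3   8  17]
blue [141.7 249.6] [140 248   4   4   7]
blue [216.5 267. ] [216 265   2   5   8]
dark [498.  126.4] [ 480   80   32  100 2668]
dark [448.8 141.3] [442 127  21  23 164]
dark [112.  165.9] [ 93 154  32  22 341]
dark [450.  167.6] [444 155  21  22 141]
dark [297.4 188.6] [294 159   8  58  67]
dark [359.2 168.8] [357 164   6  10  46]
dark [331.9 173.6] [313 168  39  12 321]
dark [357.3 190.1] [354 179   7  23 103]
dark [451.  193.8] [446 183  10  22 119]
dark [502.9 225.1] [ 491  188   21   82 1333]
dark [153.5 205.4] [139 197  32  18 260]
dark [172.3 201.5] [172 200   2   4   6]
dark [253.3 209.6] [249 205  10  10  77]
dark [354.9 216.8] [352 209   6  16  75]
dark [453.4 221.9] [449 211  10  22 121]
dark [389.2 227.2] [386 219   8  17  32]
dark [340.5 226.5] [338 226   6   2  12]
dark [148.6 258.4] [141 250  16  18 117]
brass [200.4 134.8] [198 132   6   7  15]
brass [131.5 212.9] [128 212   8   3  11]
```

View pics/c.png

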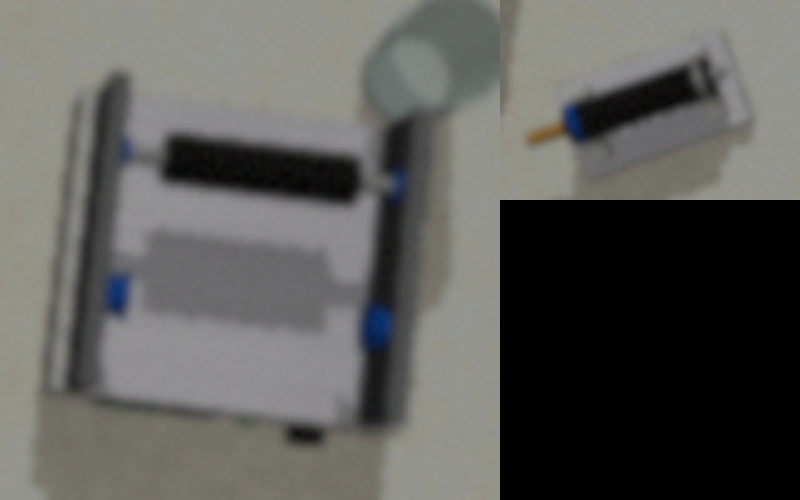

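```bash
cat >> h.py <<'E'
def axes(yaxis,tilt=0):  # not used by scripts unless needed
    pass
def togo(target,Rt):
    "shift (tool axes) and rotvec from measured pose to target"
    s=arm.read_state(); R=Rot.from_quat(s['ee_rot'])
    return (R.inv().apply(np.array(target)-s['position'])).round(1),(R.inv()*Rt).as_rotvec().round(4)
def toolR(ax,tilt=0):
    """tool with x along the horizontal direction ax (or its opposite, given by caller), z down, pitched so ax end drops by tilt"""
    ax=np.array([ax[0],ax[1],0]);ax/=np.linalg.norm(ax)
    x=ax*np.cos(tilt)+np.array([0,0,-1])*np.sin(tilt); z=-np.array([0,0,1])*np.cos(tilt)-ax*np.sin(tilt)
    return Rot.from_matrix(np.c_[x,np.cross(z,x),z])
def st():
    s=arm.read_state();print({k:np.round(s[k],3).tolist() for k in ('clock','position','ee_rot','contact_force','wrist_torque','grasp_force','gripper_width')})
E
python3 - <<'E'
from h import *
b=ray('top',(138,210.3),48);g=ray('top',(171.3,199),48);t=ray('top',(130,213),42)
print('band',b,'grey',g,'pin',t, np.linalg.norm(b-g))
u=(b-g)[:2];u/=np.linalg.norm(u);print('roller ax',u,'mid',(b+g)/2)
l=ray('top',(303,198.4),100);r=ray('top',(355.1,204.8),100);print('cups',l,r,np.linalg.norm(l-r))
v=(l-r)[:2];v/=np.linalg.norm(v);print(v)
R=Rot.from_quat(arm.read_state()['ee_rot']);print(R.as_matrix().round(3))
for s in (1,-1): print(togo([*((b+g)/2)[:2],190],toolR(s*u)), 'tool x=',s)
P=arm.camera_params('wrist');Rw=np.array(P['R']);c=-Rw.T@np.array(P['t']);print('cam in tool',R.inv().apply(c-arm.read_state()['position']),(Rw@R.as_matrix()).round(2),P['intrinsics'][0])
E
```

```text
band [553.7421335 303.7822564  48.       ] grey [584.234375   208.51296772  48.        ] pin [546.84148838 328.54945096  42.        ] 100.03006626610511
roller ax [-0.30483076  0.95240653] mid [568.98825425 256.14761206  48.        ]
cups [ 573.15890622 -163.75764517  100.        ] [ 552.43255658 -306.17532189  100.        ] 143.91794958239998
[0.14401504 0.9895755 ]
[[-0.916 -0.401 -0.001]
 [-0.401  0.916  0.002]
 [ 0.     0.002 -1.   ]]
(array([-623.9,  630.9,   41.5]), array([ 1.4000e-03, -1.7000e-03,  1.6737e+00])) tool x= 1
(array([-623.9,  630.9,   41.5]), array([ 1.7000e-03,  1.3000e-03, -1.4679e+00])) tool x= -1
cam in tool [  72.03060221   -0.48755566 -141.93424058] [[ 0.    1.   -0.  ]
 [-0.96  0.   -0.29]
 [-0.29  0.    0.96]] [300.53860417   0.         255.9215927 ]
```

Call:
{"name": "servo_tool", "arguments": {"rows": [[[60, -624, 631, 41, 0, 0, -1.468], [60, -624, 631, 41, 0, 0, -1.468], [60, -624, 631, 41, 0, 0, -1.468], [60, -624, 631, 41, 0, 0, -1.468], [60, -624, 631, 41, 0, 0, -1.468], [60, -624, 631, 41, 0, 0, -1.468], [60, -624, 631, 41, 0, 0, -1.468], [60, -624, 631, 41, 0, 0, -1.468], [60, -624, 631, 41, 0, 0, -1.468], [60, -624, 631, 41, 0, 0, -1.468]]]}}

```text
clock: 1.35
position: [474.9, 12.4, 202.4]
ee_rot: [0.808, -0.589, 0.0, -0.0]
contact_force: [1.7, -0.4, 0.5]
gripper_width: 59.9
grasp_force: 0.0
```

Run:
```python
from h import *
st();print(togo([569,256.1,190],toolR([0.3048,-.9524])))
```

```text
{'clock': 1.35, 'position': [474.919, 12.356, 202.372], 'ee_rot': [0.808, -0.589, 0.0, -0.0], 'contact_force': [1.727, -0.352, 0.535], 'wrist_torque': [-0.077, -0.146, -0.034], 'grasp_force': 0.0, 'gripper_width': 59.888}
(array([-203.4, -164. ,   12.4]), array([-0.    ,  0.    ,  0.0007]))
```

Call:
{"name": "servo_tool", "arguments": {"rows": [[[60, -203, -164, 12, 0, 0, 0], [60, -203, -164, 12, 0, 0, 0], [60, -203, -164, 12, 0, 0, 0], [60, -203, -164, 12, 0, 0, 0], [60, -203, -164, 12, 0, 0, 0], [60, -203, -164, 12, 0, 0, 0], [60, -203, -164, 12, 0, 0, 0]]]}}

```text
clock: 2.22
position: [568.5, 252.2, 190.5]
ee_rot: [0.807, -0.59, -0.0, 0.0]
contact_force: [1.2, 0.8, -0.0]
gripper_width: 60.2
grasp_force: 0.0
```

Run:
```python
from h import *
st();a=snap('wrist','w1.png')[:,:,::-1]
P=arm.camera_params('wrist')
hs=cv2.cvtColor(np.ascontiguousarray(a),cv2.COLOR_BGR2HSV)
m=((hs[...,0]>100)&(hs[...,0]<130)&(hs[...,1]>130)&(hs[...,2]>60)).astype(np.uint8)
n,l,s,c=cv2.connectedComponentsWithStats(m)
for i in range(1,n):
    if s[i,4]>40: print('blue',c[i],s[i],ray('wrist',c[i],48,P))
m=(hs[...,2]<60).astype(np.uint8)
n,l,s,c=cv2.connectedComponentsWithStats(m)
for i in range(1,n):
    if s[i,4]>1000:
        r=cv2.minAreaRect(np.argwhere(l==i)[:,::-1].astype(np.float32)); print('dark',r,s[i],ray('wrist',r[0],50,P))
```

```text
{'clock': 2.225, 'position': [568.493, 252.225, 190.544], 'ee_rot': [0.807, -0.59, -0.0, 0.0], 'contact_force': [1.204, 0.764, -0.025], 'wrist_torque': [-0.083, -0.052, -0.013], 'grasp_force': 0.0, 'gripper_width': 60.182}
blue [487.38636364  59.56060606] [477  54  20  15 132] [408.20168892  90.67879293  48.        ]
blue [252.33333333 228.07317073] [242 224  23   8 123] [556.2454587  306.71491634  48.        ]
blue [347.12962963 238.5       ] [344 232   8  14  54] [458.63334335 287.93726592  48.        ]
blue [ 26.08163265 320.7414966 ] [ 18 314  19  18 147] [767.61994553 494.98617312  48.        ]
dark ((254.2862091064453, 179.09170532226562), (110.01585388183594, 30.040225982666016), 88.58557891845703) [ 238  124   33  111 2823] [570.28202041 255.76629589  50.        ]
dark ((255.5, 298.5), (169.0, 511.0), 90.0) [    0   214   512   170 46263] [527.74216422 385.44134128  50.        ]
```

View pics/w1.png

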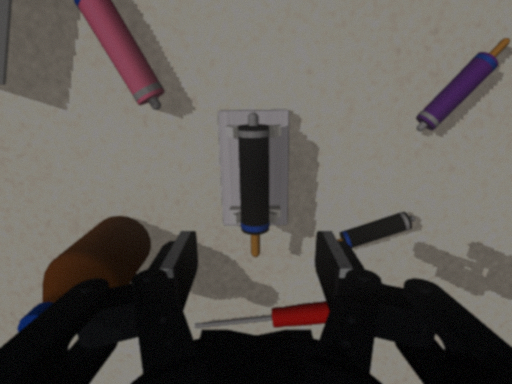

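Run:
```python
from h import *
p=ray('wrist',(255.5,256.5),42);f=ray('wrist',(252.8,113),42)
u=(p-f)/np.linalg.norm(p-f);m=f+u*66
print(p,f,np.linalg.norm(p-f),u,m, p-86*u)
m=(m+p-86*u)/2
print(togo([*m[:2],21],toolR(-u)))
```

```text
[542.1503409  340.26278882  42.        ] [590.46418366 196.92883042  42.        ] 151.25756520880267 [-0.31941439  0.94761514  0.        ] [569.38283399 259.47142948  42.        ] [569.61997835 258.76788703  42.        ]
(array([ -6.4,  -3. , 169.9]), array([ 0.0002,  0.    , -0.0165]))
```

Call:
{"name": "servo_tool", "arguments": {"rows": [[[60, -6.5, -3, 60, 0, 0, -0.016], [60, -6.5, -3, 110, 0, 0, -0.016], [60, -6.5, -3, 150, 0, 0, -0.016], [60, -6.5, -3, 170, 0, 0, -0.016], [60, -6.5, -3, 170, 0, 0, -0.016], [20, -6.5, -3, 170, 0, 0, -0.016], [20, -6.5, -3, 170, 0, 0, -0.016], [20, -6.5, -3, 170, 0, 0, -0.016], [20, -6.5, -3, 170, 0, 0, -0.016], [20, -6.5, -3, 170, 0, 0, -0.016]]]}}

```text
clock: 3.52
position: [568.3, 259.7, 22.4]
ee_rot: [0.812, -0.583, -0.001, 0.001]
contact_force: [-6.4, -2.2, 6.2]
gripper_width: 28.4
grasp_force: 58.6
```

Run:
```python
from h import *
st()
```

```text
{'clock': 3.525, 'position': [568.273, 259.723, 22.368], 'ee_rot': [0.812, -0.583, -0.001, 0.001], 'contact_force': [-6.362, -2.24, 6.228], 'wrist_torque': [-0.473, 1.622, -0.045], 'grasp_force': 58.607, 'gripper_width': 28.391}
```

Call:
{"name": "servo_tool", "arguments": {"rows": [[[20, 0, 0, -15, 0, 0, 0], [20, 0, 0, -45, 0, 0, 0], [20, 0, 0, -100, 0, 0, 0], [20, 0, 0, -150, 0, 0, 0], [20, 0, 0, -180, 0, 0, 0], [20, 0, 0, -180, 0, 0, 0]]]}}

```text
clock: 4.28
position: [571.4, 261.7, 204.9]
ee_rot: [0.813, -0.583, 0.001, -0.004]
contact_force: [-0.5, -0.4, -2.7]
gripper_width: 28.4
grasp_force: 59.6
```

Run:
```python
from h import *
st();print(togo([490,-225,202],toolR([-.144,-.99])))
```

```text
{'clock': 4.275, 'position': [571.446, 261.728, 204.936], 'ee_rot': [0.813, -0.583, 0.001, -0.004], 'contact_force': [-0.535, -0.39, -2.716], 'wrist_torque': [-0.016, 0.032, 0.015], 'grasp_force': 59.625, 'gripper_width': 28.368}
(array([ 4.350e+02,  2.331e+02, -3.000e-01]), array([-0.0079,  0.0048,  0.4706]))
```

Call:
{"name": "servo_tool", "arguments": {"rows": [[[20, 50, 27, 0, 0, 0, 0.1], [20, 100, 54, 0, 0, 0, 0.2], [20, 155, 83, 0, 0, 0, 0.3], [20, 210, 113, 0, 0, 0, 0.4], [20, 265, 142, 0, 0, 0, 0.47], [20, 320, 171, 0, 0, 0, 0.47], [20, 375, 201, 0, 0, 0, 0.47], [20, 415, 222, 0, 0, 0, 0.47], [20, 435, 233, 0, 0, 0, 0.47], [20, 435, 233, 0, 0, 0, 0.47]]]}}

```text
clock: 5.52
position: [487.1, -227.1, 198.8]
ee_rot: [-0.653, 0.757, 0.001, -0.001]
contact_force: [-0.1, 0.7, -2.9]
gripper_width: 28.2
grasp_force: 59.8
```

Run:
```python
from h import *
st();a=snap('wrist','w2.png')
P=arm.camera_params('wrist')
np.savez('w2.npz',K=P['intrinsics'],R=P['R'],t=P['t'])
```

```text
{'clock': 5.525, 'position': [487.075, -227.121, 198.84], 'ee_rot': [-0.653, 0.757, 0.001, -0.001], 'contact_force': [-0.11, 0.71, -2.925], 'wrist_torque': [0.03, 0.051, -0.032], 'grasp_force': 59.768, 'gripper_width': 28.242}
```

View pics/w2.png

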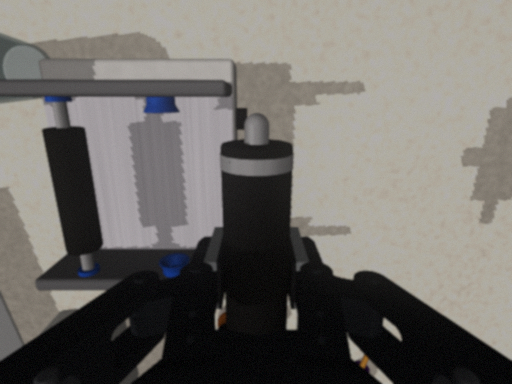

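Run:
```python
from h import *
a=cv2.imread('pics/w2.png')
o=np.zeros((480,640,3),np.uint8)
o[:240,:400]=cv2.resize(a[80:128,135:215],None,fx=5,fy=5,interpolation=cv2.INTER_CUBIC)
o[240:,:400]=cv2.resize(a[240:288,135:215],None,fx=5,fy=5,interpolation=cv2.INTER_CUBIC)
cv2.imwrite('pics/c2.png',o[:,:400])
hs=cv2.cvtColor(a,cv2.COLOR_BGR2HSV)
m=((hs[...,0]>100)&(hs[...,0]<130)&(hs[...,1]>130)&(hs[...,2]>40)).astype(np.uint8)
n,l,s,c=cv2.connectedComponentsWithStats(m)
for i in range(1,n):
    if s[i,4]>40: print('blue',c[i],s[i])
```

```text
blue [55.27619048 98.34285714] [ 45  96  25   6 105]
blue [158.99745547 104.31043257] [145  97  30  16 393]
blue [173.13645224 264.30994152] [159 253  30  26 513]
blue [ 88.21088435 271.63945578] [ 77 263  23  15 147]
```

View pics/c2.png

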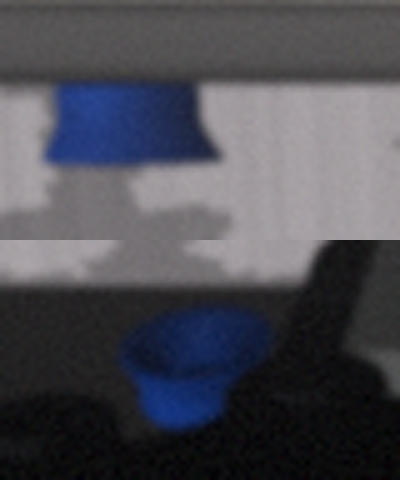

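Run:
```python
from h import *
d=np.load('w2.npz');P=dict(intrinsics=d['K'],R=d['R'],t=d['t'])
L=ray('',(174.3,260.3),95,P);R=ray('',(161.6,112),95,P)
print(L,R,np.linalg.norm(L-R));v=(L-R)/np.linalg.norm(L-R);print(v,(L+R)/2)
# plate inner edges: tops z=109 ; fitted roller ends
# roller-in-hand check: stub tip & barrel axis
f=ray('',(256.5,114),218.5,P);st();print('stub tip',f)
R0=Rot.from_quat(arm.read_state()['ee_rot']);print('stub in tool',R0.inv().apply(f-arm.read_state()['position']))
g=[ray('',p,109,P) for p in((72,97),(230,95),(80,250),(160,250))];print(np.round(g,1))
for p in ((57.5,98.5),(88,272)): print(ray('',p,100,P))
```

```text
[ 573.07706918 -166.94198714   95.        ] [ 553.53769823 -298.16578641   95.        ] 132.67054123929393
[0.14727739 0.98909523 0.        ] [ 563.3073837  -232.55388677   95.        ]
{'clock': 5.575, 'position': [487.479, -226.24, 199.08], 'ee_rot': [-0.654, 0.757, 0.001, -0.001], 'contact_force': [-0.332, 0.156, -1.758], 'wrist_torque': [0.071, 0.038, -0.041], 'grasp_force': 59.768, 'gripper_width': 28.509}
stub tip [ 478.63056708 -292.11972098  218.5       ]
stub in tool [ 66.45317988  -0.78651704 -19.46641932]
[[ 612.2 -318.3  109. ]
 [ 496.5 -302.7  109. ]
 [ 645.5 -196.   109. ]
 [ 577.6 -186.   109. ]]
[ 628.741771   -319.63281898  100.        ]
[ 651.78722391 -169.36502931  100.        ]
```

```bash
cat >> h.py <<'E'
V=np.array([.1473,.9891,0]);V/=np.linalg.norm(V);C=np.array([562.6,-232.2,95.]);U=np.array([0,0,1.])
def pose(s,h,th,D=81.):
    "TCP,R with pin nose centre at (s,h) in bay coordinates, D from roller mid, pin end down by th"
    p=V*np.cos(th)-U*np.sin(th); Rt=toolR(-V,-th); mid=C+V*s+U*h-p*D
    return mid+19.5*Rt.as_matrix()[:,2],Rt
def where():
    s=arm.read_state();R=Rot.from_quat(s['ee_rot']);X=R.as_matrix();mid=np.array(s['position'])-19.5*X[:,2]
    W=np.cross(V,U);f=lambda q:np.round([(q-C)@V,(q-C)@W,(q-C)@U],2)
    F=np.array(s['contact_force']);print('nose',f(mid-81*X[:,0]),'stubtip',f(mid+66*X[:,0]),'F v,w,u',np.round([F@V,F@W,F@U],2),'tq',np.round(s['wrist_torque'],2),'tilt',np.arcsin(X[2,0]).round(4),'t',s['clock'],'w',s['gripper_width'],'g',s['grasp_force'])
E
python3 - <<'E'
from h import *
where()
print(togo(*pose(48,70,.35)))
E
```

```text
nose [ 75.82 -75.28 123.63] stubtip [-71.18 -75.01 123.54] F v,w,u [ 0.11 -0.35 -1.76] tq [ 0.07  0.04 -0.04] tilt -0.0007 t 5.575 w 28.509012676667975 g 59.768253564834595
(array([ 29.8, -75.2,  24.4]), array([0.0021, 0.3507, 0.0022]))
```

Call:
{"name": "servo_tool", "arguments": {"rows": [[[20, 8, -15, 0, 0, 0.1, 0.002], [20, 15, -35, 5, 0, 0.2, 0.002], [20, 22, -55, 12, 0, 0.3, 0.002], [20, 30, -75, 20, 0, 0.35, 0.002], [20, 30, -75, 24.5, 0, 0.35, 0.002], [20, 30, -75, 24.5, 0, 0.35, 0.002], [20, 30, -75, 24.5, 0, 0.35, 0.002]]]}}

```text
clock: 6.45
position: [558.3, -266.1, 176.5]
ee_rot: [-0.644, 0.745, -0.114, -0.131]
contact_force: [0.7, -0.1, -2.4]
gripper_width: 28.6
grasp_force: 59.8
```

Run:
```python
from h import *
where()
print(togo(*pose(48,0,.35)))
```

```text
nose [48.57  0.57 72.14] stubtip [-89.55   0.77 122.46] F v,w,u [-0.    0.7  -2.37] tq [ 0.88 -0.12  0.  ] tilt 0.3494 t 6.45 w 28.590127764860807 g 59.780243039131165
(array([-24.2,   0.8,  67.9]), array([-0.0019,  0.0006,  0.0013]))
```

Call:
{"name": "servo_tool", "arguments": {"rows": [[[20, -8, 0.3, 22, 0, 0, 0], [20, -16, 0.5, 45, 0, 0, 0], [20, -22, 0.8, 62, 0, 0, 0], [20, -24, 0.8, 68, 0, 0, 0.001], [20, -24, 0.8, 68, 0, 0, 0.001], [20, -24, 0.8, 68, 0, 0, 0.001]]]}}

```text
clock: 7.2
position: [558.3, -267.1, 105.0]
ee_rot: [-0.643, 0.746, -0.115, -0.131]
contact_force: [1.0, -0.0, -2.1]
gripper_width: 28.4
grasp_force: 59.8
```

Run:
```python
from h import *
where()
print(togo(*pose(48,0,.35)),togo(*pose(63,0,.35)))
a=snap('scene','s2.png');c=cv2.resize(a[180:280,130:260,::-1],None,fx=5,fy=5,interpolation=cv2.INTER_CUBIC);cv2.imwrite('pics/s2c.png',c)
```

```text
nose [47.59  0.81  0.58] stubtip [-90.51   0.81  50.97] F v,w,u [ 0.14  0.98 -2.11] tq [ 0.93 -0.1  -0.01] tilt 0.3499 t 7.2 w 28.4461924376356 g 59.79446053504944
(array([-0.6,  0.9,  0.4]), array([-0.0031,  0.0001,  0.    ])) (array([-14.7,   0.9,  -4.7]), array([-0.0031,  0.0001,  0.    ]))
```

View pics/s2c.png

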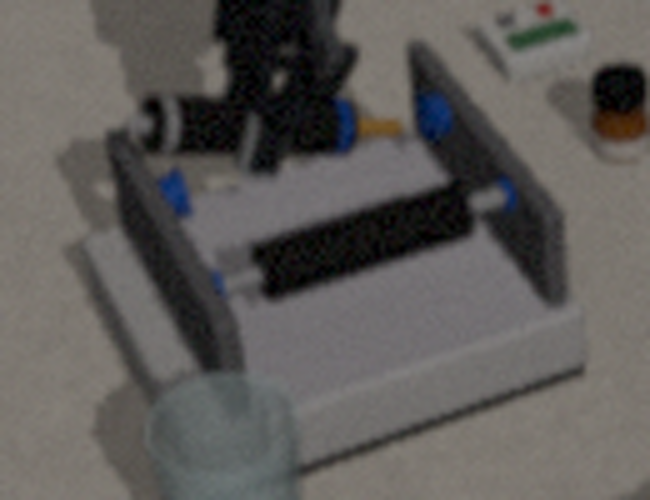

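Call:
{"name": "servo_tool", "arguments": {"rows": [[[20, -5, 0.8, -1.5, 0, 0, 0], [20, -10, 0.8, -3, 0, 0, 0], [20, -15, 0.8, -4.7, 0, 0, 0], [20, -18, 0.8, -6, 0, 0, 0], [20, -18, 0.8, -6, 0, 0, 0]]]}}

```text
clock: 7.88
position: [559.7, -247.9, 103.3]
ee_rot: [-0.643, 0.745, -0.114, -0.132]
contact_force: [0.2, -0.7, -2.8]
gripper_width: 28.1
grasp_force: 59.8
```

Run:
```python
from h import *
where();print(togo(*pose(70,0,.35)))
```

```text
nose [66.86 -0.69 -1.12] stubtip [-71.23  -0.52  49.29] F v,w,u [-0.62  0.33 -2.84] tq [ 0.94 -0.17  0.02] tilt 0.35 t 7.875 w 28.067049688746636 g 59.7944712638855
(array([-2.6, -0.6, -2.1]), array([-0.0012, -0.    ,  0.0012]))
```

Call:
{"name": "servo_tool", "arguments": {"rows": [[[20, -1, 0, -0.7, 0, 0, 0], [20, -2, 0, -1.2, 0, 0, 0], [20, -3, 0, -1.6, 0, 0, 0], [20, -3.5, 0, -1.8, 0, 0, 0], [20, -3.5, 0, -1.8, 0, 0, 0]]]}}

```text
clock: 8.5
position: [559.9, -244.8, 104.0]
ee_rot: [-0.643, 0.746, -0.114, -0.132]
contact_force: [-0.3, -4.0, -2.1]
gripper_width: 28.6
grasp_force: 59.8
```

Run:
```python
from h import *
where();print(togo(*pose(70,0,.35)))
```

```text
nose [69.87 -0.86 -0.48] stubtip [-68.19  -0.84  50.  ] F v,w,u [-3.97  0.3  -2.12] tq [-0.3  -0.08  0.01] tilt 0.3505 t 8.5 w 28.55172563327292 g 59.78490114212036
(array([ 0. , -0.8, -0.5]), array([-0.0005, -0.0005,  0.0002]))
```

Call:
{"name": "servo_tool", "arguments": {"rows": [[[20, -1, 0, 0, 0, 0, 0], [20, -2, 0, 0, 0, 0, 0], [20, -3, 0, 0, 0, 0, 0], [20, -4, 0, 0, 0, 0, 0], [20, -5, 0, 0, 0, 0, 0], [20, -6, 0, 0, 0, 0, 0], [20, -6, 0, 0, 0, 0, 0]]]}}

```text
clock: 9.38
position: [560.7, -239.4, 102.1]
ee_rot: [-0.643, 0.746, -0.114, -0.132]
contact_force: [-0.7, -6.4, -1.3]
gripper_width: 28.5
grasp_force: 59.8
```

Run:
```python
from h import *
where();print(togo(*pose(70,0,.35,69)))
```

```text
nose [75.4  -0.87 -2.46] stubtip [-62.63  -0.83  48.09] F v,w,u [-6.44  0.29 -1.35] tq [-1.07 -0.05  0.02] tilt 0.351 t 9.375 w 28.51324757267682 g 59.765018820762634
(array([-6.1, -0.8, -0.4]), array([-0.0003, -0.001 ,  0.0003]))
```

Call:
{"name": "servo_tool", "arguments": {"rows": [[[20, -1, 0, 0, 0, 0, 0], [20, -2, 0, 0, 0, 0, 0], [20, -3, 0, 0, 0, 0, 0], [20, -4, 0, 0, 0, 0, 0], [20, -5, 0, 0, 0, 0, 0], [20, -6, 0, 0, 0, 0, 0], [20, -6.5, 0, 0, 0, 0, 0], [20, -6.5, 0, 0, 0, 0, 0]]]}}

```text
clock: 10.38
position: [561.4, -234.1, 100.3]
ee_rot: [-0.643, 0.746, -0.114, -0.133]
contact_force: [0.5, -10.8, 0.1]
gripper_width: 28.3
grasp_force: 59.7
```

Run:
```python
from h import *
where();
for th in (.35,.2,.13,.06): print(togo(*pose(70.5,0,th,68.8)))
```

```text
nose [80.69 -0.91 -4.31] stubtip [-57.29  -0.97  46.39] F v,w,u [-10.56   2.06   0.05] tq [-2.01 -0.1  -0.  ] tilt 0.3521 t 10.375 w 28.26419002302113 g 59.738523960113525
(array([-1.2, -0.9, -0.4]), array([ 0.0003, -0.0021, -0.0004]))
(array([-4.9, -1. ,  9.7]), array([ 0.0002, -0.1521, -0.0004]))
(array([-7.1, -1. , 14.2]), array([ 2.000e-04, -2.221e-01, -4.000e-04]))
(array([-9.7, -1. , 18.5]), array([ 2.000e-04, -2.921e-01, -4.000e-04]))
```

Run:
```python
from h import *
for th in (.35,.31,.27,.23,.19,.15): print(th,*togo(*pose(70,0,th,68.7)))
```

```text
0.35 [-0.8 -0.9 -0.2] [ 0.0003 -0.0021 -0.0004]
0.31 [-1.7 -0.9  2.5] [ 0.0003 -0.0421 -0.0004]
0.27 [-2.6 -0.9  5.2] [ 0.0003 -0.0821 -0.0004]
0.23 [-3.7 -1.   7.9] [ 0.0002 -0.1221 -0.0004]
0.19 [-4.8 -1.  10.5] [ 0.0002 -0.1621 -0.0004]
0.15 [-6.1 -1.  13. ] [ 2.000e-04 -2.021e-01 -4.000e-04]
```

Call:
{"name": "servo_tool", "arguments": {"rows": [[[20, -0.8, -0.3, -0.2, 0, 0, 0], [20, -1.7, -0.5, 2.5, 0, -0.04, 0], [20, -2.6, -0.7, 5.2, 0, -0.08, 0], [20, -3.7, -0.9, 7.9, 0, -0.12, 0], [20, -4.8, -0.9, 10.5, 0, -0.16, 0], [20, -6.1, -0.9, 13, 0, -0.2, 0], [20, -6.1, -0.9, 13, 0, -0.2, 0], [20, -6.1, -0.9, 13, 0, -0.2, 0]]]}}

```text
clock: 11.38
position: [561.7, -233.4, 85.2]
ee_rot: [-0.651, 0.755, -0.049, -0.058]
contact_force: [-2.8, -10.3, -2.1]
gripper_width: 28.4
grasp_force: 59.7
```

```bash
cat >> h.py <<'E'
def arcs(D,ths,s=70):
    for th in ths: print(th,*togo(*pose(s,0,th,D)))
    m=arm.read_state();X=Rot.from_quat(m['ee_rot']).as_matrix();mid=np.array(m['position'])-19.5*X[:,2]-C
    th=np.arcsin(X[2,0]);print('c by s',81-(70-mid@V)/np.cos(th),'h of nose',mid[2]-68.7*np.sin(th),'stub s,h',mid@V-61*np.cos(th)-5,mid[2]+61*np.sin(th))
E
python3 - <<'E'
from h import *
where();arcs(68.7,(.15,.11,.08,.05,.02,0))
E
```

```text
nose [81.69 -0.7  -2.81] stubtip [-63.61  -0.63  19.47] F v,w,u [-10.58  -1.24  -2.07] tq [-2.68  0.48  0.05] tilt 0.1522 t 11.375 w 28.411434003867182 g 59.679157733917236
0.15 [-0.4 -0.7 -0.9] [ 0.0017 -0.0022  0.0005]
0.11 [-1.2 -0.7  1.9] [ 0.0017 -0.0422  0.0005]
0.08 [-1.9 -0.7  3.9] [ 0.0017 -0.0722  0.0004]
0.05 [-2.7 -0.7  5.9] [ 0.0017 -0.1022  0.0004]
0.02 [-3.5 -0.7  7.9] [ 0.0017 -0.1322  0.0004]
0 [-4.1 -0.7  9.2] [ 0.0017 -0.1522  0.0004]
c by s 11.829134088867548 h of nose -0.9486277012341624 stub s,h -63.666178677147975 18.71494900269264
```

Call:
{"name": "servo_tool", "arguments": {"rows": [[[20, -0.9, 0, -0.6, 0, 0, 0], [20, -1.4, -0.2, 0.5, 0, -0.02, 0], [20, -1.9, -0.2, 1.9, 0, -0.042, 0], [20, -2.6, -0.2, 3.9, 0, -0.072, 0], [20, -3, -0.2, 4.9, 0, -0.087, 0], [20, -3, -0.2, 4.9, 0, -0.087, 0]]]}}

```text
clock: 12.12
position: [562.0, -231.5, 79.3]
ee_rot: [-0.653, 0.757, -0.02, -0.025]
contact_force: [-1.9, -12.1, -3.1]
gripper_width: 28.5
grasp_force: 59.6
```

Run:
```python
from h import *
where();arcs(68.4,(.06,.04,.02,0))
```

```text
nose [82.73 -0.66 -1.5 ] stubtip [-63.96  -0.58   8.09] F v,w,u [-12.3   -0.11  -3.1 ] tq [-3.09  0.58  0.05] tilt 0.0653 t 12.125 w 28.495442200466 g 59.589879512786865
0.06 [ 0.1 -0.7 -0.3] [ 0.0021 -0.0053  0.0005]
0.04 [-0.3 -0.7  1.1] [ 0.0021 -0.0253  0.0005]
0.02 [-0.8 -0.7  2.4] [ 0.0022 -0.0453  0.0005]
0 [-1.2 -0.7  3.8] [ 0.0022 -0.0653  0.0005]
c by s 12.753034184695878 h of nose -0.6986327379864514 stub s,h -63.9717774809113 7.760552029595546
```

Call:
{"name": "servo_tool", "arguments": {"rows": [[[20, 0.4, 0, 0, 0, -0.005, 0], [20, 0, 0, 1.1, 0, -0.022, 0], [20, -0.4, 0, 2.2, 0, -0.042, 0], [20, -0.7, 0, 3.2, 0, -0.058, 0], [20, -0.8, 0, 3.7, 0, -0.065, 0], [20, -0.8, 0, 3.7, 0, -0.065, 0]]]}}

```text
clock: 12.88
position: [562.2, -230.9, 75.2]
ee_rot: [-0.653, 0.757, 0.001, -0.001]
contact_force: [-1.8, -10.4, -4.6]
gripper_width: 28.5
grasp_force: 59.5
```

Run:
```python
from h import *
where();arcs(68.7,(0,))
```

```text
nose [82.26 -0.66 -0.32] stubtip [-64.74  -0.52  -0.24] F v,w,u [-10.59  -0.25  -4.62] tq [-3.28  0.61  0.07] tilt 0.0005 t 12.875 w 28.528896538327935 g 59.53279137611389
0 [-0.  -0.6 -0.3] [ 0.002  -0.0005  0.0009]
c by s 12.260642632048743 h of nose -0.30982305307677377 stub s,h -64.7393387150108 -0.24027375697747216
```

Call:
{"name": "servo_tool", "arguments": {"rows": [[[20, 1, -0.2, -0.3, 0, 0, 0], [20, 2, -0.2, -0.3, 0, 0, 0], [20, 3, -0.2, -0.3, 0, 0, 0], [20, 4, -0.2, -0.3, 0, 0, 0], [20, 5, -0.2, -0.3, 0, 0, 0], [20, 5, -0.2, -0.3, 0, 0, 0]]]}}

```text
clock: 13.62
position: [561.6, -235.1, 75.3]
ee_rot: [-0.653, 0.757, 0.001, -0.001]
contact_force: [-1.7, -7.9, -5.7]
gripper_width: 28.4
grasp_force: 59.5
```

Run:
```python
from h import *
where();arcs(77,(0,))
```

```text
nose [77.99 -0.64 -0.15] stubtip [-69.01  -0.46  -0.18] F v,w,u [-8.08 -0.48 -5.7 ] tq [-2.6   0.6   0.07] tilt -0.0002 t 13.625 w 28.417704161119957 g 59.53528940677643
0 [ 4.  -0.6 -0.2] [0.0023 0.0002 0.0012]
c by s 7.986049008265709 h of nose -0.15588955308033806 stub s,h -69.01394922526467 -0.17694832562111057
```

Call:
{"name": "servo_tool", "arguments": {"rows": [[[20, 0.5, -0.2, 0.5, 0, 0, 0], [20, 1.5, -0.3, 0.8, 0, 0, 0], [20, 2.5, -0.3, 0.8, 0, 0, 0], [20, 3.5, -0.3, 0.8, 0, 0, 0], [20, 4.5, -0.3, 0.8, 0, 0, 0], [20, 4.5, -0.3, 0.8, 0, 0, 0]]]}}

```text
clock: 14.38
position: [561.2, -239.0, 74.7]
ee_rot: [-0.654, 0.757, 0.001, -0.001]
contact_force: [-2.9, -5.6, -4.7]
gripper_width: 28.2
grasp_force: 59.6
```

Run:
```python
from h import *
where();arcs(79,(0,))
```

```text
nose [74.07 -0.48 -0.77] stubtip [-72.93  -0.25  -0.9 ] F v,w,u [-5.99 -2.03 -4.67] tq [-1.88  0.7   0.14] tilt -0.0009 t 14.375 w 28.164710733303572 g 59.56120312213898
0 [ 2.1 -0.4 -0.8] [0.0025 0.0009 0.0015]
c by s 4.074190251592412 h of nose -0.7807514837513543 stub s,h -72.92575966195675 -0.8912845690343322
```

Call:
{"name": "servo_tool", "arguments": {"rows": [[[20, 0.7, 0.4, 0.4, 0, 0, 0], [20, 1.4, 0.4, 0.6, 0, 0, 0], [20, 2, 0.4, 0.6, 0, 0, 0], [20, 2.3, 0.4, 0.6, 0, 0, 0], [20, 2.3, 0.4, 0.6, 0, 0, 0]]]}}

```text
clock: 15.0
position: [560.9, -240.9, 74.2]
ee_rot: [-0.654, 0.757, 0.001, -0.0]
contact_force: [-2.7, -5.1, -3.3]
gripper_width: 28.3
grasp_force: 59.6
```

Run:
```python
from h import *
where();arcs(79,(0,))
```

```text
nose [72.16 -0.52 -1.19] stubtip [-74.84  -0.28  -1.36] F v,w,u [-5.4  -1.93 -3.25] tq [-1.5   0.54  0.1 ] tilt -0.0012 t 15.0 w 28.332745347020758 g 59.56459879875183
0 [ 0.2 -0.4 -1.3] [0.0017 0.0012 0.0017]
c by s 2.155180729710864 h of nose -1.203046655470653 stub s,h -74.84472385091505 -1.3545596879648973
```

Call:
{"name": "servo_tool", "arguments": {"rows": [[[20, 0.3, 0.3, 0.2, 0, 0, 0], [20, 0.6, 0.5, 0.2, 0, 0, 0], [20, 0.9, 0.5, 0.2, 0, 0, 0], [20, 0.9, 0.5, 0.2, 0, 0, 0]]]}}

```text
clock: 15.5
position: [560.8, -241.4, 74.6]
ee_rot: [-0.653, 0.757, 0.001, 0.001]
contact_force: [-1.9, -4.6, -4.8]
gripper_width: 28.3
grasp_force: 59.6
```

Run:
```python
from h import *
where();arcs(79,(0,))
```

```text
nose [71.62 -0.51 -0.78] stubtip [-75.38  -0.34  -1.06] F v,w,u [-4.8  -1.22 -4.8 ] tq [-1.48  0.57  0.14] tilt -0.0018 t 15.5 w 28.27999274342728 g 59.56427335739136
0 [-0.3 -0.4 -0.9] [0.0005 0.0018 0.0012]
c by s 1.618760516300057 h of nose -0.8069631733144317 stub s,h -75.38100114951379 -1.0459607094790626
```

Call:
{"name": "servo_tool", "arguments": {"rows": [[[20, 0.4, 0, 0.4, 0, 0, 0], [20, 0.8, 0, 0.6, 0, 0, 0], [20, 0.8, 0, 0.6, 0, 0, 0]]]}}

```text
clock: 15.88
position: [560.8, -242.0, 74.2]
ee_rot: [-0.653, 0.757, 0.001, 0.001]
contact_force: [-2.6, -4.2, -3.8]
gripper_width: 28.4
grasp_force: 59.6
```

Run:
```python
from h import *
where();arcs(79,(0,))
a=snap('scene','s3.png');c=cv2.resize(a[180:280,130:260,::-1],None,fx=5,fy=5,interpolation=cv2.INTER_CUBIC);cv2.imwrite('pics/s3c.png',c)
```

```text
nose [70.98 -0.38 -1.16] stubtip [-76.02  -0.23  -1.48] F v,w,u [-4.54 -1.99 -3.8 ] tq [-1.14  0.74  0.22] tilt -0.0021 t 15.875 w 28.392204771317317 g 59.63604032993317
0 [-1.  -0.3 -1.3] [0.     0.0021 0.001 ]
c by s 0.9759021871692397 h of nose -1.1887416324179505 stub s,h -76.02377773811922 -1.4650752635390023
```

View pics/s3c.png

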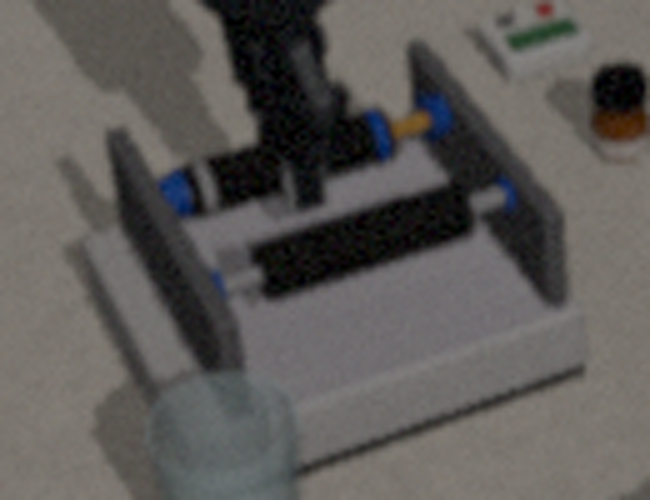

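Call:
{"name": "servo_tool", "arguments": {"rows": [[[20, 0.4, 0.3, 0.1, 0, 0, 0], [20, 0.8, 0.3, 0.2, 0, 0, 0], [20, 0.8, 0.3, 0.2, 0, 0, 0]]]}}

```text
clock: 16.3
position: [560.8, -242.3, 74.1]
ee_rot: [-0.653, 0.757, 0.001, 0.001]
contact_force: [-1.9, 0.8, -1.7]
gripper_width: 28.5
grasp_force: 59.7
```

Run:
```python
from h import *
where()
```

```text
nose [70.65 -0.39 -1.21] stubtip [-76.35  -0.24  -1.59] F v,w,u [ 0.49 -1.95 -1.75] tq [-0.06  0.71  0.12] tilt -0.0026 t 16.3 w 28.533200537091453 g 59.68591511249542
```

Call:
{"name": "servo_tool", "arguments": {"rows": [[[20, 0, 0.4, 0.4, 0, 0, 0], [20, 0, 0.4, 0.7, 0, 0, 0], [31, 0, 0.4, 0.7, 0, 0, 0], [36, 0, 0.4, 0.7, 0, 0, 0], [50, 0, 0.4, 0.7, 0, 0, 0], [50, 0, 0.4, 0.7, 0, 0, 0], [50, 0, 0.4, 0.7, 0, 0, 0]]]}}

```text
clock: 17.18
position: [560.5, -242.9, 73.4]
ee_rot: [-0.653, 0.757, 0.0, 0.001]
contact_force: [-0.3, 0.5, -0.0]
gripper_width: 50.4
grasp_force: 0.0
```

Call:
{"name": "servo_tool", "arguments": {"rows": [[[50, 0, 0, -10, 0, 0, 0], [50, 0, 0, -30, 0, 0, 0], [50, 0, 0, -60, 0, 0, 0], [50, 0, 0, -100, 0, 0, 0], [50, 0, 0, -140, 0, 0, 0], [50, 0, 30, -140, 0, 0, 0], [50, 0, 70, -140, 0, 0, 0], [50, 0, 70, -140, 0, 0, 0]]]}}

```text
clock: 18.18
position: [488.7, -232.6, 214.6]
ee_rot: [-0.653, 0.757, 0.0, 0.001]
contact_force: [0.5, 0.2, 0.3]
gripper_width: 49.9
grasp_force: 0.0
```

Run:
```python
from h import *
st();a=snap('wrist','w4.png')[60:330,100:420,::-1];b=snap('scene','s4.png')[180:280,130:260,::-1]
a=cv2.resize(a,(480,405));b=cv2.resize(b,(320,246),interpolation=cv2.INTER_CUBIC)
o=np.zeros((405,800,3),np.uint8);o[:,:480]=a;o[:246,480:]=b;cv2.imwrite('pics/f.png',o)
```

```text
{'clock': 18.175, 'position': [488.741, -232.589, 214.649], 'ee_rot': [-0.653, 0.757, 0.0, 0.001], 'contact_force': [0.537, 0.214, 0.258], 'wrist_torque': [-0.011, -0.047, -0.007], 'grasp_force': 0.0, 'gripper_width': 49.906}
```

View pics/f.png

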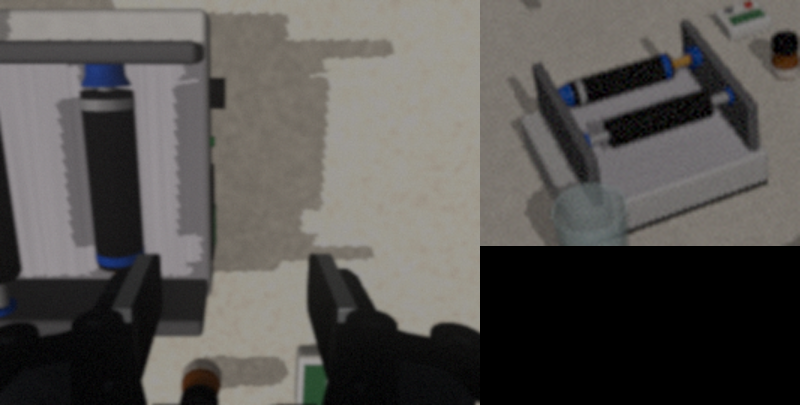

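The roller hangs level: its grey-band end is tight in the right cup (crop about 105,80), and its brass pin is in the left cup (scene inset about 690,58). The gripper is clear of everything.

```bash
python3 -c "
from bench import arm
print(arm.job_done())"
```

```text
the job is handed in; nothing more can be done
None
```

The roller is fitted in the front bay, hanging level with its pin in the left cup and its stub on the floor of the right cup; it is let go, nothing else was touched, and the job was handed in at about 18 s.

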